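# Bridge plate in, two catches off, chamber gate held wide

### The arm

A 6-joint arm with a two-finger parallel gripper is mounted at the origin on a cart in front of the work surface, level with it; the furniture and walls round the work are solid. World frame = base frame: x ahead of the robot, y to its left, z up, the work surface at z = 0. Lengths are in m, angles in rad, forces in N, time in s.
With the tool pointing down it reaches from about 0.35 to 0.85 m from the base axis. Payload 8.1 kg.
Tool frame: the origin (TCP) lies between the finger pads; the fingertips stand 14 mm ahead of it and the grasp point (between the pads) lies 5 mm behind it; z points along the fingers, y is the line along which they close (so a half turn about z gives the same grasp; the last joint's range is limited). The gripper opens to 93 mm and grips with 3 to 60 N. Pads are 15 mm wide; open, the fingers measure 128 mm over their backs; the gripper's body (75 mm by 188 mm) begins 65 mm behind the grasp point.
Start: joints at [1.069, 0.13, 1.488, -0, 1.523, -0.085], TCP at [0.243, 0.549, 0.233] pointing down, gripper open.
Joint ranges: [-2.96, 2.96], [-0.89, 2.26], [0.02, 2.5], [-1.34, 4.48], [0, 2.73], [-2.66, 2.66]. Speed limits (rad/s): [2.39, 2.39, 2.79, 3.14, 3.14, 3.14].

### API

Orientations are given as a rotation vector (axis times angle).
In Python, from plant import robot gives the robot as it stands.
- The arm moves only by the tool arm_command, never from a script. Its argument "targets" is a list of rows, each an object of numbers: "x", "y", "z": the shift along the world's x, y, z in units of 500 mm (1.0 is 500 mm); "rx", "ry", "rz": the turn, a rotation vector about the world's x, y, z in units of 2 rad (1.0 is 2 rad); "claw": the closure in counts, from 0 (fully open) to 255 (shut). In form: [{"x": .., "y": .., "z": .., "rx": .., "ry": .., "rz": .., "claw": ..}, ...]. A call has 1 to 10 rows; each row is the pose to reach, as a shift and turn from the pose commanded when the call began; what a row does not reach only later rows make up. A row lasts 1/12 s, in which the tool goes at most 41.7 mm and 7.16 degrees, less where a joint would pass 70% of its speed; a pose out of reach is approached as far as the arm can. A call with a number of a shift or a turn outside -1 to 1 is refused whole. A call with a gripper value outside its range is refused whole. The fingers move at their own pace and stop on an object; "squeeze" is the grip in N (left out, the last holds). Time passes only in rows, so rows that repeat a pose let the fingers close. It gives the time, the measured TCP pose, the force, the opening and the grip force at its end, in the units of the state.
- robot.read_state(): the state, without advancing time (a new reading comes with each control period).
- robot.read_camera(name): name is "scene" or "side" or "wrist"; returns (picture, depth): 480x640x3 uint8, red, green, blue; 480x640 float32, m along the optical axis (not along the pixel's ray), 0 where there is no reading.
- robot.get_calibration(name): a dict with "intrinsics" (3x3 intrinsics, pixels), "dist" ([k1, k2, p1, p2, k3] as OpenCV has them; the pictures are not rectified), "origin" and "orientation" of the camera in the world. Camera axes: x right, y up, looking along -z (the intrinsics and any distortion apply to the point x, -y, -z); pixel columns grow to the right and rows downward; lengths in m; the calibration is good to about 2 mm. A picture is of the moment at which its call begins: read the wrist's pose just before it. get_calibration takes no time and is no camera call; for the wrist camera it gives the pose at the moment of the call.
- robot.close_job(): hands the job in; it is judged then, once.
The state is a dict: "t": time; "q": joint angles; "dq": joint speeds; "joint_torque": joint torques, N m; "tool_pos": TCP position; "orientation": TCP orientation; "force": force on the tool from outside, world axes, zero at the start; "wrist_torque": the same for the moment, N m; "opening": finger opening in m; "gripper_force": force on a finger pad.
Only numpy, scipy, OpenCV 4.12 (cv2) and the standard library are available. Lean on these libraries where they do the work, as an engineer would, in place of code of your own. Each camera call takes 0.05 s, during which the arm holds its last target. There are 200 camera calls.

### The job

Get the little sample chamber ready for a rack to be slid in: first lay the loose T-shaped aluminium bridge plate in its matching pocket in front of the chamber's gate, flat, square and fully down, and let go of it. Then squeeze the catch on the gate post fully home, after that squeeze the catch on the gate itself while the gate is still shut, and with it squeezed swing the gate outwards over the plate, past the detent, to about a right angle. Finish while still gripping the gate by its catch and holding it wide open, with the plate still seated; do not disturb the two cups in the chamber, the dropper bottle or the tissue booklet.

Things in the scene. Friction and masses are not known exactly. Their poses are not given: they have to be found in the camera images.
- bridge_plate: Loose T-shaped aluminium plate, 26 mm thick, 0.3 kg. Origin: middle of the underside of its 60 x 120 mm outline, z up. Broad part 60 mm wide in x, from y = -24 to +60 mm; narrow tail 30 mm wide, from y = -60 to -24 mm. Centre of mass near y = 7 mm. Take it from above across the 60 mm width near y = 0.
- chamber: The whole unit, fixed to the worktop: grey base 12 mm thick, x = -160 to 112, y = -85 to 175 mm about the origin (under it); z up, same axes as the pocket. White plinth x = -100 to 105, y from 62 mm on, 38 mm high over the worktop (level with the seated plate); clear walls on it up to 102 mm. Shut gate: plane y = 80 mm, from 46 to 116 mm over the worktop; gate post at x = -150 to -114 mm.
- pocket (a point): Middle of the pocket's floor, on the base's top; the seated plate has its origin here, its x and y along x and y (it fits one way only). Four grey blocks 10 mm high and the plinth leave 2 mm play all round: blocks at |x| = 17 to 44, y = -60 to -26 mm beside the tail, and |x| = 32 to 44, y = 34 to 60 mm; plinth from y = 62 mm. Fingers have room beside the plate from y = -26 to 34 mm.
- post_grip (a point): First catch, on the fixed post: middle between its two upright grey grip plates when squeezed home, 145 mm over the worktop; x towards the hinge, z up. Plates 24 mm wide (y), 8 mm thick, tops 17 mm above this point. Outer faces: fixed x = -17 mm; moving x = +25 locked, +17 home (42 mm locked, 34 mm squeezed). Things beside them end 24 mm or more below this point. Its bolt bars the gate.
- post_catch (a joint): Travel of the first catch's moving plate, m: 0 locked (start), 0.008 home against a stop. Takes about 4 N and stays where it is left. Its bolt is clear of the gate from 0.006.
- gate_grip (a point): Second catch, on top of the gate, swinging with it: middle between its two upright grey grip plates when squeezed, 145 mm over the worktop, 115 mm from the hinge axis; x along the gate towards the hinge, y towards the chamber when shut. Plates as on the first catch: fixed outer face x = +17 mm, moving x = -25 free, -17 squeezed; tops 17 mm above this point.
- gate_catch (a joint): Travel of the second catch's moving plate, m: 0 free (start), 0.008 fully squeezed. A spring pushes it back (2.4 N at 0, 7.2 N squeezed). Its bolt is clear of the post from 0.006; it springs out when let go.
- gate: The gate: aluminium frame with a clear pane, 8 mm thick. Origin on its upright hinge axis, at worktop height, so only its yaw changes; x points from the gate's free end to the hinge, y towards the chamber when shut. The detent bracket reaches from here 50 mm out over the gate's swing, 120 to 150 mm over the worktop.
- gate_angle (a joint): Opening of the gate, rad: 0 shut (start), grows as it swings out over the pocket (counter-clockwise from above); stop at 1.65. It reaches 184 mm from the hinge. A closer spring pulls it shut (0.05 N m shut, 0.2 wide); a sprung ball makes a bump from about 0.68 to 1.12, stiffest at the start (some 3 N more at the grip). Let go when wide, it does not stay wide.
- cup_a: Sample cup with red screw lid, 47 mm across, 66 mm high, standing inside the chamber on the plinth, at the end near the gate post; origin under its centre. Leave alone.
- cup_b: A second such cup inside the chamber, at the hinge end. Leave alone.
- dropper: Small dropper bottle, 26 mm across, 68 mm high, on the worktop; origin under its centre. Leave alone.
- tissue: Booklet of lens tissue, 66 x 102 x 9 mm, flat on the worktop; origin under its centre. Leave alone.
There are look-alikes about, which are no part of the job. There is more than one size of the bridge_plate; the job needs the middle-sized.

How it is judged:
On the way, in this order (a step that is already met when the one before it is completed fails the run):
1. the bridge plate lies flat, square and fully down in its pocket and has been let go (x of bridge_plate in the frame of pocket between -0.004 and 0.004 m and y of bridge_plate in the frame of pocket between -0.004 and 0.004 m and z of bridge_plate in the frame of pocket below 0.002 m and angle between the x axis of bridge_plate and the x axis of pocket, either way round below 0.07 rad and angle between bridge_plate's own z axis and vertical below 0.03 rad and contact force between the fingers and bridge_plate below 0.1 N), for 0.2 s.
2. the catch on the post is squeezed home, the gate still shut (value of joint post_catch above 0.006 m and value of joint gate_angle below 0.1 rad), for 0.1 s.
3. the catch on the gate is squeezed while the gate is still shut (value of joint gate_catch above 0.006 m and value of joint gate_angle below 0.1 rad), for 0.1 s.
4. the gate has swung past its detent (value of joint gate_angle above 1.15 rad), for 0.05 s.
At the end, for the whole second after the job is handed in: Gate gripped by its squeezed catch (over 4 mm, over 1 N), at rest beyond 1.35 rad; post catch over 6 mm; plate untouched in its pocket within 4 mm, under 2 mm off the floor, square to 0.07 rad, level to 0.03 rad; cups, dropper and booklet within 20 mm of where they stood (all of step 1 and value of joint post_catch above 0.006 m and value of joint gate_angle above 1.35 rad and velocity of joint gate_angle between -0.1 and 0.1 rad/s and value of joint gate_catch above 0.004 m and contact force between the fingers and gate above 1 N and distance of each of cup_a, cup_b, dropper, tissue from where it was at the start of the episode below 0.02 m); the arm keeps its last pose, push and grip.
It fails at once if the sample cup at the post end of the chamber is disturbed (moved over 20 mm) (distance of cup_a from where it was at the start of the episode above 0.02 m).
It fails at once if the sample cup at the hinge end of the chamber is disturbed (moved over 20 mm) (distance of cup_b from where it was at the start of the episode above 0.02 m).
It fails at once if the dropper bottle is disturbed (moved over 20 mm) (distance of dropper from where it was at the start of the episode above 0.02 m).
It fails at once if the tissue booklet is disturbed (moved over 20 mm) (distance of tissue from where it was at the start of the episode above 0.02 m).
It fails at once if a cup is tipped over (angle between any of cup_a, cup_b's own z axis and vertical above 0.5 rad).
It also fails if it takes over 51 s, if anything falls off the work surface, if the arm or the gripper's body presses on something with over 40 N, if the wrist force passes 120 N, or if a joint passes its speed limit or range.

## Working session

There is one attempt and no reset: what is moved stays moved. The work goes in short steps, Python scripts to look and compute and a tool call to move; the robot and the scene stay as the last step left them, time stands still between calls to the robot, and variables do not carry over. Pictures are saved under pics/ and viewed, at most 10 in all, crops included, and the job is handed in when it is done.

Besides the shell and the picture viewer there is one more tool, called as name(argument=value, ...) on one line, values as JSON. arm_command: Moves the arm, as the interface text tells. Shifts and turns lie within -1 to 1; 1 stands for 500 mm of shift or 2 rad of turn. Its arguments: {"type":"object","properties":{"targets":{"type":"array","items":{"type":"object","properties":{"x":{"type":"number","minimum":-1,"maximum":1},"y":{"type":"number","minimum":-1,"maximum":1},"z":{"type":"number","minimum":-1,"maximum":1},"rx":{"type":"number","minimum":-1,"maximum":1},"ry":{"type":"number","minimum":-1,"maximum":1},"rz":{"type":"number","minimum":-1,"maximum":1},"claw":{"type":"number"}}}},"squeeze":{"type":"number"}},"required":["targets"]}

```bash
mkdir -p pics; ls
cat > h.py <<'E'
import numpy as np, cv2
from plant import robot
from scipy.spatial.transform import Rotation as R
def rot(o):
    o=np.array(o,float)
    return o if o.shape==(3,3) else (R.from_rotvec(o).as_matrix() if o.size==3 else R.from_quat(o).as_matrix())
def snap(n,fn):
    c=robot.get_calibration(n); p,d=robot.read_camera(n)
    cv2.imwrite('pics/%s.png'%fn,p[:,:,::-1]); np.savez('pics/%s.npz'%fn,p=p,d=d,K=c['intrinsics'],dist=c['dist'],o=c['origin'],r=rot(c['orientation']))
def ray(fn,uv):
    z=np.load('pics/%s.npz'%fn); uv=np.array(uv,float).reshape(-1,1,2)
    n=cv2.undistortPoints(uv,z['K'],z['dist'])[:,0]
    v=np.c_[n[:,0],-n[:,1],-np.ones(len(n))]
    return z['o'],v@z['r'].T,z['d']
def atz(fn,uv,h):
    o,v,_=ray(fn,uv); return o+v*((h-o[2])/v[:,2])[:,None]
def dep(fn,uv):
    o,v,d=ray(fn,uv); return np.array([o+w*d[int(b+.5),int(a+.5)] for w,(a,b) in zip(v,uv)])
def proj(fn,P):
    z=np.load('pics/%s.npz'%fn); q=(np.array(P)-z['o'])@z['r']; q=q*[1,-1,-1]
    return cv2.projectPoints(q.reshape(-1,1,3),np.zeros(3),np.zeros(3),z['K'],z['dist'])[0][:,0]
np.set_printoptions(precision=4,suppress=True)
E
python3 - <<'E'
from h import *
print(robot.read_state())
for n in('scene','side','wrist'):
    snap(n,n+'0'); c=robot.get_calibration(n); print(n,c)
E
```

```text
pics
{'t': 0.0, 'q': array([ 1.0686,  0.1312,  1.4893,  0.    ,  1.523 , -0.0854]), 'dq': array([ 0.0005,  0.0012,  0.0006,  0.0017, -0.    , -0.0007]), 'joint_torque': array([  0.001 , -55.9808, -49.1775,   0.0768,   0.0353,  -0.0002]), 'tool_pos': array([0.2426, 0.5482, 0.2316]), 'orientation': array([-0.6499, -3.0731,  0.0028]), 'force': array([-0.3208, -0.6458,  0.4006]), 'wrist_torque': array([ 0.0321,  0.0092, -0.0136]), 'gripper_force': 0.0, 'opening': 0.09322752387307476}
scene {'intrinsics': array([[580.4821,   0.    , 325.0819],
       [  0.    , 580.4821, 236.1155],
       [  0.    ,   0.    ,   1.    ]]), 'dist': array([-0.0844,  0.    ,  0.    ,  0.    ,  0.    ]), 'origin': array([-0.191 , -1.0638,  1.1767]), 'orientation': array([ 0.8355, -0.2934, -0.6068])}
side {'intrinsics': array([[583.7124,   0.    , 319.1733],
       [  0.    , 583.7124, 223.9299],
       [  0.    ,   0.    ,   1.    ]]), 'dist': array([-0.0531,  0.    ,  0.    ,  0.    ,  0.    ]), 'origin': array([-0.2139, -0.0226,  1.5621]), 'orientation': array([ 0.378 , -0.409 , -1.5694])}
wrist {'intrinsics': array([[385.5442,   0.    , 324.4534],
       [  0.    , 385.5442, 236.1282],
       [  0.    ,   0.    ,   1.    ]]), 'dist': array([0.0074, 0.    , 0.    , 0.    , 0.    ]), 'origin': array([0.1661, 0.5818, 0.3835]), 'orientation': array([-0.2686, -0.1724,  1.1455])}
```

View pics/scene0.png

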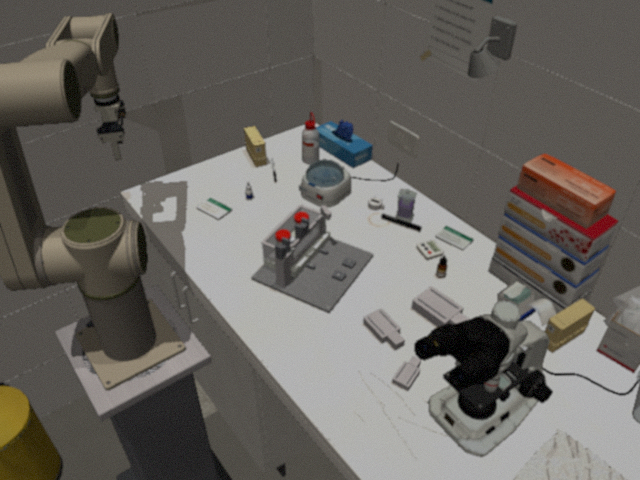

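View pics/side0.png

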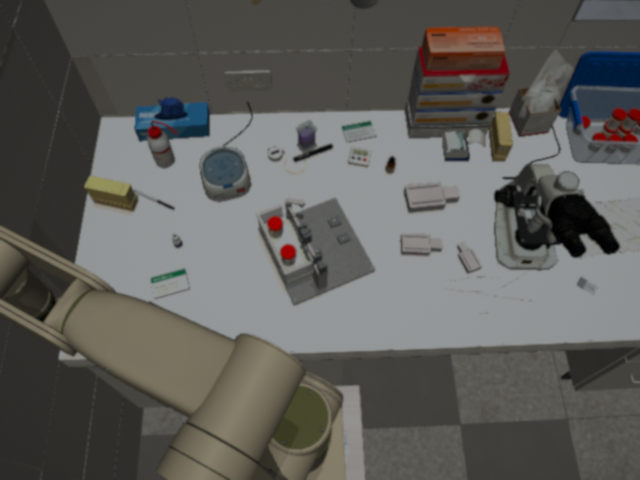

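The side view shows three T-plates: large at (430,195), middle at (420,243) and small at (469,258). The chamber is at about (315,250) with the gate side facing right. There is a dropper at (391,164) and a look-alike at (177,240), and tissue booklets at (358,131) and (169,283).

Run:
```python
from h import *
L={'mid':[(402,234),(430,235),(430,252),(402,252),(441,239),(441,249)],
'big':[(406,184),(444,184),(445,207),(408,208),(457,188),(457,199)],
'base':[(337,199),(373,269),(295,301)],'cups':[(275,224),(288,252)],'catch':[(295,205),(318,268)]}
for k,v in L.items(): print(k,dep('side0',v).round(3).tolist())
m=atz('side0',[(402,234),(430,235),(430,252),(402,252),(441,239),(441,249)],.026);print(m)
P=cv2.imread('pics/side0.png')
a=cv2.resize(P[180:310,245:385],None,fx=4.2,fy=4.2,interpolation=cv2.INTER_CUBIC)
b=cv2.resize(P[170:280,395:490],None,fx=4.2/1.6,fy=4.2/1.6,interpolation=cv2.INTER_CUBIC)
print(a.shape,b.shape)
c=np.zeros((546,840,3),np.uint8);c[:,:588]=a;c[:b.shape[0],588:588+b.shape[1]]=b[:, :252]
cv2.imwrite('pics/c1.png',c[:, :800])
```

```text
mid [[0.58, -0.315, 0.03], [0.586, -0.404, 0.005], [0.531, -0.398, 0.003], [0.526, -0.311, 0.018], [0.567, -0.434, 0.013], [0.534, -0.429, 0.015]]
big [[0.773, -0.352, 0.001], [0.768, -0.473, 0.003], [0.681, -0.463, 0.007], [0.684, -0.349, 0.003], [0.753, -0.513, 0.001], [0.698, -0.499, 0.026]]
base [[0.725, -0.13, 0.0], [0.479, -0.222, 0.007], [0.387, 0.007, 0.009]]
cups [[0.585, 0.058, 0.104], [0.496, 0.022, 0.103]]
catch [[0.712, 0.001, -0.008], [0.432, -0.059, 0.131]]
[[ 0.5817 -0.3158  0.026 ]
 [ 0.5755 -0.3992  0.026 ]
 [ 0.5195 -0.392   0.026 ]
 [ 0.5223 -0.3095  0.026 ]
 [ 0.5611 -0.4303  0.026 ]
 [ 0.5282 -0.4258  0.026 ]]
(546, 588, 3) (289, 249, 3)
```

View pics/c1.png

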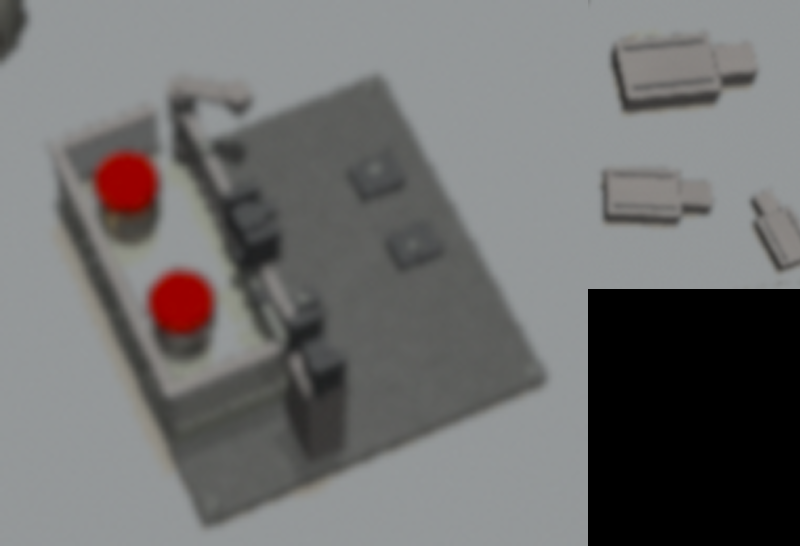

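arm_command(targets=[{"x": 0.28,"y": -0.74,"z": 0.14,"rz": -0.39},{"x": 0.28,"y": -0.74,"z": 0.14,"rz": -0.39},{"x": 0.28,"y": -0.74,"z": 0.14,"rz": -0.39},{"x": 0.28,"y": -0.74,"z": 0.14,"rz": -0.39},{"x": 0.28,"y": -0.74,"z": 0.14,"rz": -0.39},{"x": 0.28,"y": -0.74,"z": 0.14,"rz": -0.39},{"x": 0.28,"y": -0.74,"z": 0.14,"rz": -0.39},{"x": 0.28,"y": -0.74,"z": 0.14,"rz": -0.39},{"x": 0.28,"y": -0.74,"z": 0.14,"rz": -0.39},{"x": 0.28,"y": -0.74,"z": 0.14,"rz": -0.39}])

```text
schema error: expected keys x, y, z, rx, ry, rz, claw
```

arm_command(targets=[{"x": 0.28,"y": -0.74,"z": 0.14,"rx": 0,"ry": 0,"rz": -0.39,"claw": 0},{"x": 0.28,"y": -0.74,"z": 0.14,"rx": 0,"ry": 0,"rz": -0.39,"claw": 0},{"x": 0.28,"y": -0.74,"z": 0.14,"rx": 0,"ry": 0,"rz": -0.39,"claw": 0},{"x": 0.28,"y": -0.74,"z": 0.14,"rx": 0,"ry": 0,"rz": -0.39,"claw": 0},{"x": 0.28,"y": -0.74,"z": 0.14,"rx": 0,"ry": 0,"rz": -0.39,"claw": 0},{"x": 0.28,"y": -0.74,"z": 0.14,"rx": 0,"ry": 0,"rz": -0.39,"claw": 0},{"x": 0.28,"y": -0.74,"z": 0.14,"rx": 0,"ry": 0,"rz": -0.39,"claw": 0},{"x": 0.28,"y": -0.74,"z": 0.14,"rx": 0,"ry": 0,"rz": -0.39,"claw": 0},{"x": 0.28,"y": -0.74,"z": 0.14,"rx": 0,"ry": 0,"rz": -0.39,"claw": 0},{"x": 0.28,"y": -0.74,"z": 0.14,"rx": 0,"ry": 0,"rz": -0.39,"claw": 0}])

```text
t: 0.98
tool_pos: [0.3836, 0.1757, 0.3034]
orientation: [1.771, 2.593, 0.0]
force: [0.2, -0.8, -0.3]
opening: 0.0931
gripper_force: 0.0
```

arm_command(targets=[{"x": 0.42,"y": -0.55,"z": 0.04,"rx": 0,"ry": 0,"rz": 0,"claw": 0},{"x": 0.42,"y": -0.55,"z": 0.04,"rx": 0,"ry": 0,"rz": 0,"claw": 0},{"x": 0.42,"y": -0.55,"z": 0.04,"rx": 0,"ry": 0,"rz": 0,"claw": 0},{"x": 0.42,"y": -0.55,"z": 0.04,"rx": 0,"ry": 0,"rz": 0,"claw": 0},{"x": 0.42,"y": -0.55,"z": 0.04,"rx": 0,"ry": 0,"rz": 0,"claw": 0},{"x": 0.42,"y": -0.55,"z": 0.04,"rx": 0,"ry": 0,"rz": 0,"claw": 0},{"x": 0.42,"y": -0.55,"z": 0.04,"rx": 0,"ry": 0,"rz": 0,"claw": 0},{"x": 0.42,"y": -0.55,"z": 0.04,"rx": 0,"ry": 0,"rz": 0,"claw": 0},{"x": 0.42,"y": -0.55,"z": 0.04,"rx": 0,"ry": 0,"rz": 0,"claw": 0},{"x": 0.42,"y": -0.55,"z": 0.04,"rx": 0,"ry": 0,"rz": 0,"claw": 0}])

```text
t: 1.82
tool_pos: [0.5938, -0.0996, 0.3211]
orientation: [-1.774, -2.591, 0.002]
force: [-0.3, -0.2, -0.5]
opening: 0.0929
gripper_force: 0.0
```

Run:
```python
from h import *
print(robot.read_state()['tool_pos'])
snap('wrist','w1')
z=np.load('pics/w1.npz');print(z['o'],-z['r'][:,2])
```

```text
[ 0.5938 -0.0996  0.3211]
[ 0.5634 -0.0223  0.4728] [ 0.1055 -0.2779 -0.9548]
```

View pics/w1.png

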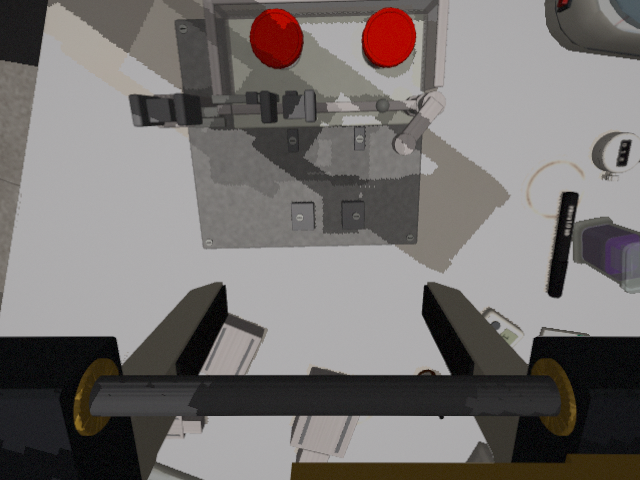

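w1 shows the pocket with base corners at (203,248), (418,245) and (177,19). The tail blocks are at (303,215) and (353,215), the post catch at (165,110), and the gate catch at about (285,105). I'll enlarge it.

Run:
```python
from h import *
P=cv2.imread('pics/w1.png')
c=cv2.resize(P[80:255,120:320],None,fx=3.4,fy=3.4,interpolation=cv2.INTER_CUBIC)
cv2.imwrite('pics/c2.png',cv2.resize(P[80:255,120:440],None,fx=2.5,fy=2.5,interpolation=cv2.INTER_CUBIC))
print(atz('w1',[(203,248),(418,245),(177,19)],.012))
print(dep('w1',[(210,240),(410,238),(303,215),(353,215),(330,170),(290,140),(145,100),(182,100),(150,124)]))
```

```text
[[ 0.477  -0.2268  0.012 ]
 [ 0.7284 -0.1245  0.012 ]
 [ 0.3808  0.012   0.012 ]]
[[ 0.4825 -0.2129  0.0129]
 [ 0.7149 -0.1197  0.0125]
 [ 0.5796 -0.1382  0.0212]
 [ 0.635  -0.1154  0.0259]
 [ 0.5907 -0.0773  0.0122]
 [ 0.5354 -0.061   0.0229]
 [ 0.4267 -0.0627  0.1507]
 [ 0.4575 -0.0511  0.1615]
 [ 0.4334 -0.0796  0.1476]]
```

View pics/c2.png

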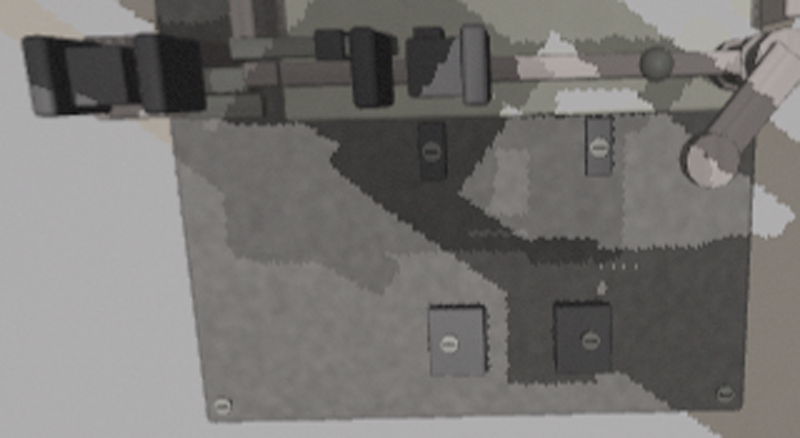

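```bash
cat > fit.py <<'E'
from h import *
from scipy.optimize import least_squares
f=lambda l:[(120+(a+.5)/2.5-.5,80+(b+.5)/2.5-.5) for a,b in l]
uv=np.array(f([(209,421),(741,408),(430,305),(485,305),(485,375),(430,375),(555,303),(611,303),(611,373),(555,372),(417,180),(446,180),(587,175),(613,175)]))
M=np.array([(-160,-85,12),(112,-85,12),(-44,-26,22),(-17,-26,22),(-17,-60,22),(-44,-60,22),(17,-26,22),(44,-26,22),(44,-60,22),(17,-60,22),(-44,34,22),(-32,34,22),(32,34,22),(44,34,22)])/1000.
def T(p,m): c,s=np.cos(p[2]),np.sin(p[2]); return np.array(m)@np.array([[c,s,0],[-s,c,0],[0,0,1]])+[p[0],p[1],0]
if __name__=='__main__':
    r=least_squares(lambda p:(proj('w1',T(p,M))-uv).ravel(),[.599,-.086,.36],loss='soft_l1')
    print(r.x,'\n',(proj('w1',T(r.x,M))-uv).round(1).tolist())
    np.save('ch.npy',r.x)
E
python3 fit.py
```

```text
[ 0.5909 -0.0881  0.3946] 
 [[-1.5, 0.5], [1.2, 1.0], [-1.2, 0.8], [-0.6, 0.3], [0.3, -0.3], [0.2, 0.2], [-0.1, 0.4], [0.2, -0.1], [0.0, -0.6], [0.2, 0.3], [1.3, -0.5], [0.2, -0.8], [-0.3, -0.2], [-0.2, -0.4]]
```

arm_command(targets=[{"x": -0.09,"y": -0.54,"z": 0,"rx": 0,"ry": 0,"rz": -0.216,"claw": 0},{"x": -0.09,"y": -0.54,"z": 0,"rx": 0,"ry": 0,"rz": -0.216,"claw": 0},{"x": -0.09,"y": -0.54,"z": 0,"rx": 0,"ry": 0,"rz": -0.216,"claw": 0},{"x": -0.09,"y": -0.54,"z": 0,"rx": 0,"ry": 0,"rz": -0.216,"claw": 0},{"x": -0.09,"y": -0.54,"z": 0,"rx": 0,"ry": 0,"rz": -0.216,"claw": 0},{"x": -0.09,"y": -0.54,"z": 0,"rx": 0,"ry": 0,"rz": -0.216,"claw": 0},{"x": -0.09,"y": -0.54,"z": 0,"rx": 0,"ry": 0,"rz": -0.216,"claw": 0},{"x": -0.09,"y": -0.54,"z": 0,"rx": 0,"ry": 0,"rz": -0.216,"claw": 0},{"x": -0.09,"y": -0.54,"z": 0,"rx": 0,"ry": 0,"rz": -0.216,"claw": 0}])

```text
t: 2.62
tool_pos: [0.5474, -0.366, 0.3224]
orientation: [-2.286, -2.154, -0.001]
force: [0.4, -0.2, 0.0]
opening: 0.0934
gripper_force: 0.0
```

Run:
```python
from h import *
s=robot.read_state();print(s['tool_pos'],s['orientation'])
snap('wrist','w2')
P=cv2.imread('pics/w2.png')
print(proj('w2',[(.548,-.37,.026)]))
cv2.imwrite('pics/c3.png',cv2.resize(P[60:260,170:490],None,fx=2.5,fy=2.5,interpolation=cv2.INTER_CUBIC))
```

```text
[ 0.5474 -0.366   0.3224] [-2.2856 -2.154  -0.0005]
[[325.7985 193.3386]]
```

View pics/c3.png

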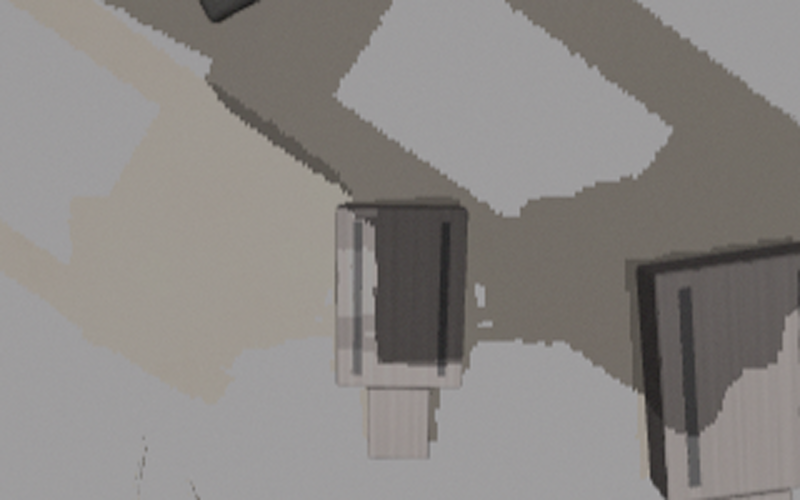

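The middle plate's top face has crop corners (338,208), (466,209), (462,386) and (337,385), and tail end corners (368,458) and (429,459).

Run:
```python
from fit import *
uv=np.array([(170+(a+.5)/2.5-.5,60+(b+.5)/2.5-.5) for a,b in [(338,208),(466,209),(462,386),(337,385),(368,458),(429,459)]])
M=np.array([(-30,60,26),(30,60,26),(30,-24,26),(-30,-24,26),(-15,-60,26),(15,-60,26)])/1000.
r=least_squares(lambda p:(proj('w2',T(p,M))-uv).ravel(),[.548,-.37,-.06],loss='soft_l1')
print(r.x,'\n',(proj('w2',T(r.x,M))-uv).round(1).tolist()); np.save('pl.npy',r.x)
print(atz('w2',uv,.026)); print(dep('w2',[(330,150),(310,180),(330,230)])[:,2])
# two-view height: intersect side0 with w2 for plate corners
a=ray('side0',[(402,234),(402,252)]);b=ray('w2',uv[[1,0]])
for i in range(2):
    A=np.c_[a[1][i],-b[1][i]];t=np.linalg.lstsq(A,b[0]-a[0],rcond=None)[0];print('tri',a[0]+a[1][i]*t[0],b[0]+b[1][i]*t[1])
```

```text
[ 0.5526 -0.372  -0.0685] 
 [[-0.9, -0.7], [0.9, -0.6], [0.1, 0.7], [-0.1, 0.7], [-0.1, 0.1], [0.1, -0.0]]
[[ 0.5277 -0.3109  0.026 ]
 [ 0.5855 -0.3148  0.026 ]
 [ 0.5808 -0.3971  0.026 ]
 [ 0.5212 -0.3931  0.026 ]
 [ 0.5336 -0.4307  0.026 ]
 [ 0.5634 -0.4329  0.026 ]]
[0.026  0.026  0.0277]
tri [ 0.5856 -0.3173  0.0184] [ 0.5861 -0.3153  0.0183]
tri [ 0.5272 -0.3114  0.0157] [ 0.5272 -0.3116  0.0158]
```

Run:
```python
from fit import *
p=np.load('ch.npy');c,s=np.cos(p[2]),np.sin(p[2])
f=lambda l:[(120+(a+.5)/2.5-.5,80+(b+.5)/2.5-.5) for a,b in l]
def loc(P): d=np.array(P)-[p[0],p[1],0]; return np.c_[d[:,0]*c+d[:,1]*s,-d[:,0]*s+d[:,1]*c,d[:,2]]*1000
print('bracket',loc(dep('w1',f([(712,155),(712,180),(750,100),(800,40)]))))
print('top plates dep',loc(dep('w1',f([(40,60),(155,60),(370,60),(475,60),(38,45),(150,45),(372,40),(474,40)]))))
print('edges@162 L..R',loc(atz('w1',f([(25,38),(55,38),(137,35),(165,35),(351,28),(388,28),(461,27),(487,27),(27,115),(150,110),(358,105),(470,102)]),.162)))
```

```text
bracket [[ 64.4365  49.6653 146.8579]
 [ 64.8932  41.538  146.1186]
 [ 77.1989  66.5941 141.86  ]
 [ 93.9081  84.929  136.2625]]
top plates dep [[-145.1739   83.6748  160.1452]
 [-109.4068   82.8437  161.7751]
 [ -43.8885   81.362   161.5467]
 [ -11.81     80.5868  162.2819]
 [-144.6016   87.9452  161.0901]
 [-110.6369   87.2101  160.9347]
 [ -42.7968   87.04    162.2195]
 [ -11.9548   86.3667  161.1091]]
edges@162 L..R [[-147.7615   89.9663  162.    ]
 [-138.7009   89.7712  162.    ]
 [-113.796    90.0794  162.    ]
 [-105.335    89.8924  162.    ]
 [ -48.9369   90.5964  162.    ]
 [ -37.7652   90.3366  162.    ]
 [ -15.7126   90.0998  162.    ]
 [  -7.8654   89.9128  162.    ]
 [-151.0904   67.6554  162.    ]
 [-112.8548   68.2981  162.    ]
 [ -48.4292   68.3153  162.    ]
 [ -13.7977   68.3912  162.    ]]
```

arm_command(targets=[{"x": 0.011,"y": -0.004,"z": -0.4,"rx": 0,"ry": 0,"rz": -0.005,"claw": 0},{"x": 0.011,"y": -0.004,"z": -0.5,"rx": 0,"ry": 0,"rz": -0.005,"claw": 0},{"x": 0.011,"y": -0.004,"z": -0.5,"rx": 0,"ry": 0,"rz": -0.005,"claw": 0},{"x": 0.011,"y": -0.004,"z": -0.5,"rx": 0,"ry": 0,"rz": -0.005,"claw": 0},{"x": 0.011,"y": -0.004,"z": -0.5,"rx": 0,"ry": 0,"rz": -0.005,"claw": 0},{"x": 0.011,"y": -0.004,"z": -0.5,"rx": 0,"ry": 0,"rz": -0.005,"claw": 0},{"x": 0.011,"y": -0.004,"z": -0.5,"rx": 0,"ry": 0,"rz": -0.005,"claw": 0},{"x": 0.011,"y": -0.004,"z": -0.5,"rx": 0,"ry": 0,"rz": -0.005,"claw": 0}])

```text
t: 3.33
tool_pos: [0.5522, -0.3647, 0.0704]
orientation: [-2.288, -2.143, 0.001]
force: [0.1, -0.5, 0.4]
opening: 0.093
gripper_force: 0.0
```

arm_command(targets=[{"x": -0.001,"y": -0.028,"z": -0.05,"rx": 0,"ry": 0,"rz": 0,"claw": 0},{"x": -0.001,"y": -0.028,"z": -0.105,"rx": 0,"ry": 0,"rz": 0,"claw": 0},{"x": -0.001,"y": -0.028,"z": -0.105,"rx": 0,"ry": 0,"rz": 0,"claw": 0},{"x": -0.001,"y": -0.028,"z": -0.105,"rx": 0,"ry": 0,"rz": 0,"claw": 0},{"x": -0.001,"y": -0.028,"z": -0.105,"rx": 0,"ry": 0,"rz": 0,"claw": 0}])

```text
t: 3.75
tool_pos: [0.5549, -0.383, 0.0241]
orientation: [2.292, 2.143, 0.001]
force: [0.2, -0.3, 0.0]
opening: 0.0933
gripper_force: 0.0
```

arm_command(squeeze=40, targets=[{"x": 0,"y": 0,"z": 0,"rx": 0,"ry": 0,"rz": 0,"claw": 255},{"x": 0,"y": 0,"z": 0,"rx": 0,"ry": 0,"rz": 0,"claw": 255},{"x": 0,"y": 0,"z": 0,"rx": 0,"ry": 0,"rz": 0,"claw": 255},{"x": 0,"y": 0,"z": 0,"rx": 0,"ry": 0,"rz": 0,"claw": 255},{"x": 0,"y": 0,"z": 0,"rx": 0,"ry": 0,"rz": 0,"claw": 255},{"x": 0,"y": 0,"z": 0,"rx": 0,"ry": 0,"rz": 0,"claw": 255}])

```text
t: 4.25
tool_pos: [0.5528, -0.3824, 0.0204]
orientation: [2.296, 2.145, -0.0]
force: [-0.4, 0.1, 2.2]
opening: 0.0594
gripper_force: 40.0
```

arm_command(targets=[{"x": 0,"y": 0,"z": 0.08,"rx": 0,"ry": 0,"rz": 0,"claw": 255},{"x": 0,"y": 0.0,"z": 0.16,"rx": 0,"ry": 0,"rz": 0,"claw": 255},{"x": 0.083,"y": 0.572,"z": 0.46,"rx": 0,"ry": 0,"rz": 0.2316,"claw": 255},{"x": 0.083,"y": 0.572,"z": 0.46,"rx": 0,"ry": 0,"rz": 0.2316,"claw": 255},{"x": 0.083,"y": 0.572,"z": 0.46,"rx": 0,"ry": 0,"rz": 0.2316,"claw": 255},{"x": 0.083,"y": 0.572,"z": 0.46,"rx": 0,"ry": 0,"rz": 0.2316,"claw": 255},{"x": 0.083,"y": 0.572,"z": 0.46,"rx": 0,"ry": 0,"rz": 0.2316,"claw": 255},{"x": 0.083,"y": 0.572,"z": 0.46,"rx": 0,"ry": 0,"rz": 0.2316,"claw": 255},{"x": 0.083,"y": 0.572,"z": 0.46,"rx": 0,"ry": 0,"rz": 0.2316,"claw": 255},{"x": 0.083,"y": 0.572,"z": 0.46,"rx": 0,"ry": 0,"rz": 0.2316,"claw": 255}])

```text
t: 5.08
tool_pos: [0.5943, -0.0937, 0.2513]
orientation: [-1.741, -2.615, -0.001]
force: [1.5, -0.5, -1.6]
opening: 0.0594
gripper_force: 40.0
```

arm_command(targets=[{"x": 0.0,"y": 0,"z": 0,"rx": 0,"ry": 0,"rz": 0,"claw": 255},{"x": 0,"y": 0,"z": 0,"rx": 0,"ry": 0,"rz": 0,"claw": 255},{"x": 0,"y": 0,"z": 0,"rx": 0,"ry": 0,"rz": 0,"claw": 255}])

```text
t: 5.33
tool_pos: [0.5939, -0.0966, 0.2492]
orientation: [-1.741, -2.614, 0.002]
force: [0.2, -0.7, -2.7]
opening: 0.0596
gripper_force: 40.0
```

Run:
```python
from h import *
for i in range(3):
    s=robot.read_state();print(s['tool_pos'],s['orientation'],s['opening'],s['force'])
    snap('wrist','w3')
P=cv2.imread('pics/w3.png');cv2.imwrite('pics/c4.png',cv2.resize(P[80:480,120:520],None,fx=1.5,fy=1.5,interpolation=cv2.INTER_CUBIC))
```

```text
[ 0.5939 -0.0966  0.2492] [-1.7408 -2.614   0.0016] 0.059610899280286456 [ 0.2238 -0.6821 -2.65  ]
[ 0.5936 -0.0971  0.2486] [-1.7418 -2.6122  0.0019] 0.06005839579053902 [-0.6852  0.2476 -3.2523]
[ 0.5935 -0.0974  0.2485] [-1.7426 -2.6113  0.002 ] 0.05995786059145488 [ 0.3799 -0.8408 -2.9333]
```

View pics/c4.png

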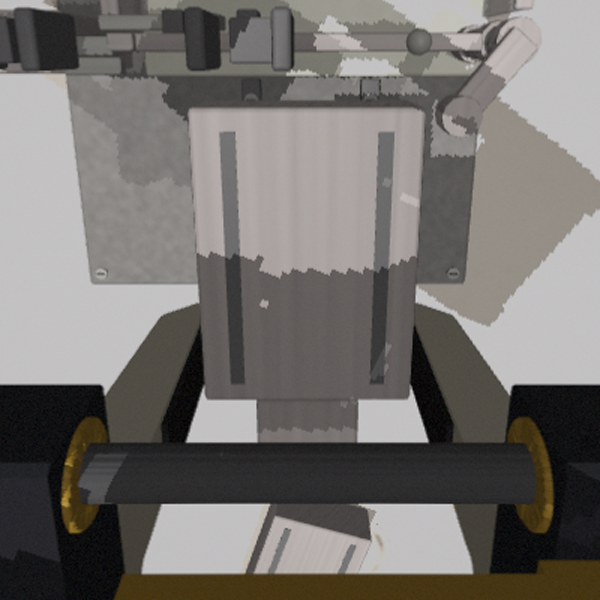

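Run:
```python
from fit import *
uv=np.array([(120+(a+.5)/1.5-.5,80+(b+.5)/1.5-.5) for a,b in [(190,110),(422,110),(410,400),(204,399)]])
M=np.array([(-30,60,0),(30,60,0),(30,-24,0),(-30,-24,0)])/1000.
for zz in(.254,None):
    f=lambda p:(proj('w3',T(p,M)+[0,0,zz or p[3]])-uv).ravel()
    r=least_squares(f,[.59,-.088,.39,.254][:3 if zz else 4]);print(r.x,r.fun.round(1))
p=np.load('ch.npy');print(p)
print(dep('w3',[(300,200),(340,200),(300,320),(340,320)])[:,2])
s=robot.read_state();m=R.from_rotvec(s['orientation']).as_matrix();print(m, np.arctan2(m[1,1],m[0,1]))
```

```text
[ 0.5889 -0.0882  0.396 ] [-3.3 -1.2  3.5 -1.4 -0.   1.8 -0.3  2.4]
[ 0.5892 -0.089   0.396   0.2508] [-1.4  0.4  1.7  0.2 -1.4 -0.7  1.1 -0. ]
[ 0.5909 -0.0881  0.3946]
[0.2536 0.2521 0.2548 0.2538]
[[-0.3835  0.9236 -0.0025]
 [ 0.9236  0.3835  0.0003]
 [ 0.0013 -0.0022 -1.    ]] 0.39354057640963824
```

arm_command(targets=[{"x": 0.004,"y": 0.001,"z": -0.08,"rx": 0,"ry": 0,"rz": 0,"claw": 255},{"x": 0.004,"y": 0.001,"z": -0.16,"rx": 0,"ry": 0,"rz": 0,"claw": 255},{"x": 0.004,"y": 0.001,"z": -0.22,"rx": 0,"ry": 0,"rz": 0,"claw": 255},{"x": 0.004,"y": 0.001,"z": -0.28,"rx": 0,"ry": 0,"rz": 0,"claw": 255},{"x": 0.004,"y": 0.001,"z": -0.34,"rx": 0,"ry": 0,"rz": 0,"claw": 255},{"x": 0.004,"y": 0.001,"z": -0.38,"rx": 0,"ry": 0,"rz": 0,"claw": 255},{"x": 0.004,"y": 0.001,"z": -0.38,"rx": 0,"ry": 0,"rz": 0,"claw": 255},{"x": 0.004,"y": 0.001,"z": -0.38,"rx": 0,"ry": 0,"rz": 0,"claw": 255}])

```text
t: 6.15
tool_pos: [0.5948, -0.0965, 0.0586]
orientation: [-1.742, -2.61, 0.002]
force: [0.6, 0.2, -1.5]
opening: 0.0595
gripper_force: 40.0
```

Run:
```python
from h import *
snap('wrist','w4');snap('scene','s4')
s=robot.read_state();print(s['tool_pos'],s['orientation'],s['force'])
P=cv2.imread('pics/w4.png')
cv2.imwrite('pics/c5.png',P)
```

```text
[ 0.5972 -0.0967  0.0616] [1.7425 2.6123 0.0008] [ 0.0102  0.2987 -2.6493]
```

View pics/c5.png

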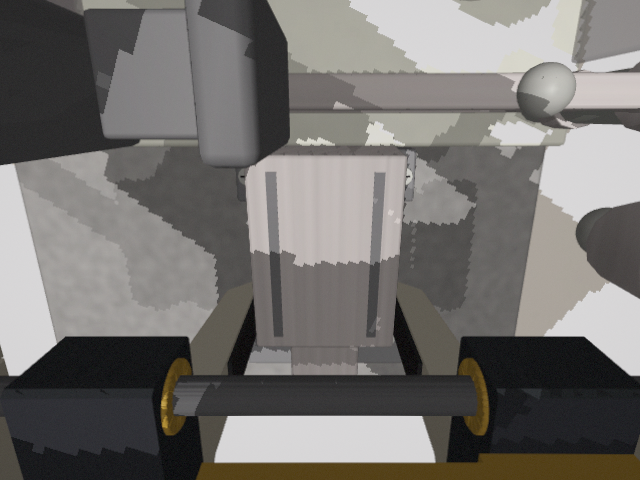

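w4 shows the plate just above the pocket, with corners (247,156), (407,152), (398,346) and (257,347). The rear blocks' outer lower corners are at (237,200) and (415,196), and the plinth front is at row 147.

Run:
```python
from fit import *
p=np.load('ch.npy')
print(proj('w4',T(p,np.array([(-44,34,22),(44,34,22),(-44,62,38),(44,62,38),(-160,-85,12),(112,34,12)])/1e3)))
uv=np.array([(247,156),(407,152),(398,346),(257,347)])
M=np.array([(-30,60,0),(30,60,0),(30,-24,0),(-30,-24,0)])/1000.
r=least_squares(lambda q:(proj('w4',T(q,M)+[0,0,q[3]])-uv).ravel(),[.59,-.088,.39,.066]);print(r.x,r.fun.round(1))
P=cv2.imread('pics/w4.png')
c=np.zeros((600,800,3),np.uint8)
c[:300,:400]=cv2.resize(P[140:215,210:310],None,fx=4,fy=4,interpolation=cv2.INTER_CUBIC)
c[:300,400:]=cv2.resize(P[140:215,350:450],None,fx=4,fy=4,interpolation=cv2.INTER_CUBIC)
c[300:,:]=cv2.resize(P[310:385,225:425],None,fx=4,fy=4,interpolation=cv2.INTER_CUBIC)
cv2.imwrite('pics/c6.png',c)
```

```text
[[236.7261 200.0757]
 [413.8175 200.1248]
 [224.2291 144.5134]
 [426.2366 144.4623]
 [ 63.7545 387.6466]
 [540.776  196.1185]]
[ 0.5917 -0.0873  0.4038  0.0625] [-0.2 -2.1 -0.7  0.4 -1.8  1.   2.9  0.9]
```

View pics/c6.png

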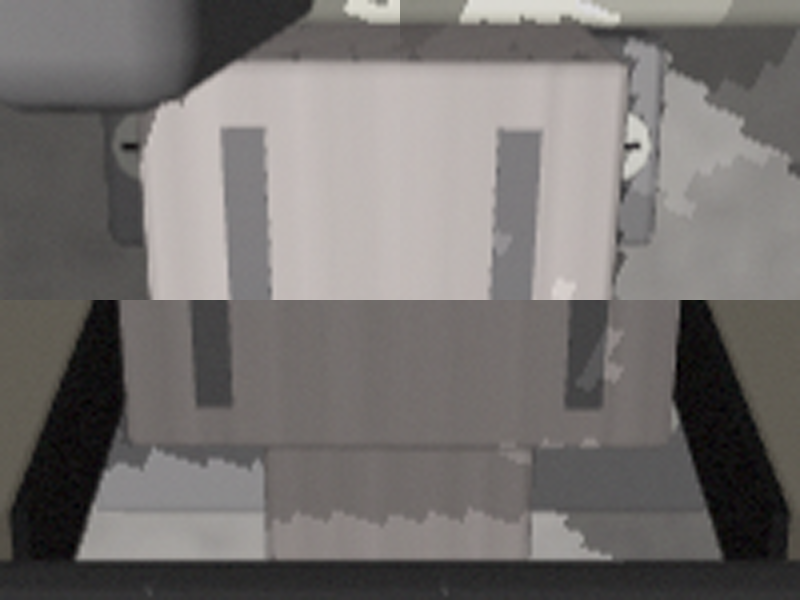

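Run:
```python
from fit import *
p=np.load('ch.npy')
uv=np.array([(244.5,155.5),(406.7,155.7),(393,345.5),(257.5,345.5)])
M=np.array([(-30,60,0),(30,60,0),(30,-24,0),(-30,-24,0)])/1000.
for zf in (None,.0665):
  r=least_squares(lambda q:(proj('w4',T(q,M)+[0,0,zf or q[3]])-uv).ravel(),[.59,-.088,.39,.066][:3 if zf else 4]);print(r.x,r.fun.round(1))
  d=p-r.x[:3];print('need shift',d,'local',d[0]*np.cos(p[2])+d[1]*np.sin(p[2]),-d[0]*np.sin(p[2])+d[1]*np.cos(p[2]))
for i in range(3): s=robot.read_state();print(s['tool_pos'],s['orientation']); robot.read_camera('side')
```

```text
[ 0.5911 -0.0883  0.3935  0.0609] [ 2.3 -1.  -2.3 -1.1 -0.3  1.4  0.4  1. ]
need shift [-0.0002  0.0001  0.0011] local -0.0001255544197200096 0.00019236403069323391
[ 0.5905 -0.0869  0.3935] [-1.  -3.8  0.9 -3.9  2.1  5.7 -2.   5.3]
need shift [ 0.0004 -0.0013  0.0011] local -0.0001278466080439807 -0.0013258416762973021
[ 0.5972 -0.0967  0.0616] [1.7425 2.6123 0.0008]
[ 0.5976 -0.0966  0.0622] [1.7414 2.6117 0.0014]
[ 0.5977 -0.0965  0.0623] [1.741  2.6115 0.0016]
```

Run:
```python
from fit import *
p=np.load('ch.npy')
uv=np.array([(244.5,155.5),(406.7,155.7),(393,345.5),(257.5,345.5)])
M=np.array([(-30,60,0),(30,60,0),(30,-24,0),(-30,-24,0)])/1000.
D=lambda l:dep('w4',l)[:,2].round(4)
print('plate z',D([(300,200),(350,200),(300,300),(350,300),(325,250)]),'base',D([(200,220),(450,220),(120,200)]),'plinth',D([(330,125),(400,130)]))
for zf in (.062,.064,.066):
  r=least_squares(lambda q:(proj('w4',T(q,M*[q[3],q[4],1]-[0,0,-zf]+[0,.018*(1-q[4]),0])-uv)).ravel() if 0 else (proj('w4',T(q,M*[q[3],1,1]+[0,0,zf]))-uv).ravel(),[.59,-.088,.39,1]);
  d=p-r.x[:3];print(zf,r.x,r.fun.round(1),'local',-d[0]*np.sin(p[2])+d[1]*np.cos(p[2]))
# rear edge only: local y of rear edge at z
for zf in (.062,.064,.066):
  for k in(uv[:2].mean(0),uv[2:].mean(0)):
    P=atz('w4',[k],zf)[0]-[p[0],p[1],0];print(zf,'local y mm',1e3*(-P[0]*np.sin(p[2])+P[1]*np.cos(p[2])))
```

```text
plate z [0.0685 0.068  0.0644 0.0657 0.0655] base [0.0119 0.0116 0.0117] plinth [0.0384 0.0373]
0.062 [ 0.591  -0.088   0.3935  1.0116] [ 0.7 -1.5 -0.8 -1.5  0.9  2.2 -0.9  1.9] local -7.885551712729094e-05
0.064 [ 0.5908 -0.0875  0.3935  0.998 ] [ 0.7 -2.5 -0.7 -2.6  0.8  3.7 -0.8  3.3] local -0.0006512896313986227
0.066 [ 0.5906 -0.087   0.3935  0.9845] [ 0.6 -3.6 -0.7 -3.7  0.8  5.2 -0.7  4.9] local -0.0012204192213257996
0.062 local y mm 59.53049388167307
0.062 local y mm -22.897367130491514
0.064 local y mm 59.71962308335325
0.064 local y mm -21.597320680527414
0.066 local y mm 59.908752285033415
0.066 local y mm -20.29727423056328
```

arm_command(targets=[{"x": 0,"y": 0,"z": -0.02,"rx": 0,"ry": 0,"rz": 0,"claw": 255},{"x": 0,"y": 0,"z": -0.036,"rx": 0,"ry": 0,"rz": 0,"claw": 255},{"x": 0,"y": 0,"z": -0.044,"rx": 0,"ry": 0,"rz": 0,"claw": 255},{"x": 0,"y": 0,"z": -0.044,"rx": 0,"ry": 0,"rz": 0,"claw": 255},{"x": 0,"y": 0,"z": -0.044,"rx": 0,"ry": 0,"rz": 0,"claw": 255}])

```text
t: 6.82
tool_pos: [0.5975, -0.0959, 0.0404]
orientation: [1.741, 2.613, 0.001]
force: [-8.9, 2.5, 18.9]
opening: 0.0596
gripper_force: 40.1
```

Run:
```python
from fit import *
snap('wrist','w5')
for i in range(4): s=robot.read_state();print(s['tool_pos'],s['orientation'],s['force'],s['opening']); snap('wrist','w5')
M=np.array([(-30,60,26),(30,60,26),(30,-24,26),(-30,-24,26)])/1e3+[0,0,.012]
print(proj('w5',T(np.load('ch.npy'),M)))
```

```text
[ 0.5975 -0.0959  0.0404] [1.7412 2.6127 0.0014] [-7.6309  1.4882 18.6289] 0.0594909112337749
[ 0.5974 -0.0958  0.0404] [1.7411 2.6127 0.0015] [-7.9248  1.9296 19.5355] 0.059670666441877344
[ 0.5975 -0.0959  0.0405] [1.7411 2.6127 0.0015] [-8.2001  1.7519 17.2553] 0.05978566947121544
[ 0.5975 -0.0959  0.0405] [1.7411 2.6126 0.0015] [-7.8032  1.4464 18.8599] 0.0597891124986442
[[241.7322 151.7868]
 [395.0045 151.9216]
 [384.7892 339.4672]
 [253.3472 339.4618]]
```

The contact came from a settle offset of about +3 mm in local x. I'll lift, shift and let it settle.

arm_command(targets=[{"x": 0,"y": 0,"z": 0.024,"rx": 0,"ry": 0,"rz": 0,"claw": 255},{"x": -0.006,"y": -0.0014,"z": 0.024,"rx": 0,"ry": 0,"rz": 0,"claw": 255},{"x": -0.006,"y": -0.0014,"z": 0.024,"rx": 0,"ry": 0,"rz": 0,"claw": 255},{"x": -0.006,"y": -0.0014,"z": 0.024,"rx": 0,"ry": 0,"rz": 0,"claw": 255},{"x": -0.006,"y": -0.0014,"z": 0.024,"rx": 0,"ry": 0,"rz": 0,"claw": 255}])

```text
t: 7.48
tool_pos: [0.5938, -0.0973, 0.0501]
orientation: [1.742, 2.613, -0.0]
force: [2.8, -4.6, 0.6]
opening: 0.0595
gripper_force: 39.9
```

Run:
```python
from fit import *
p=np.load('ch.npy')
for i in range(6):
    s=robot.read_state(); d=s['tool_pos']-[p[0],p[1],0]; print(s['tool_pos'],1e3*(d[0]*np.cos(p[2])+d[1]*np.sin(p[2])),1e3*(-d[0]*np.sin(p[2])+d[1]*np.cos(p[2])),s['force']); snap('wrist','w6')
g=cv2.cvtColor(np.load('pics/w6.npz')['p'],cv2.COLOR_RGB2GRAY).astype(float)
print(proj('w6',T(p,np.array([(-44,34,22),(44,34,22),(-30,60,46),(30,60,46),(-30,-24,46),(30,-24,46)])/1e3)))
for v in (185,193,230,280,330):
    r=g[v-2:v+3].mean(0);e=np.diff(cv2.GaussianBlur(r[None],(5,1),0)[0]);
    k=[(int(i),int(e[i])) for i in range(215,440) if abs(e[i])>5 and abs(e[i])==abs(e[i-3:i+4]).max()];print(v,k)
```

```text
[ 0.5938 -0.0973  0.0501] -0.8788236057458297 -9.515840711691977 [ 2.8289 -4.6267  0.5777]
[ 0.5938 -0.0973  0.0501] -0.8599939405222081 -9.503270904474592 [ 3.4125 -4.6824 -0.461 ]
[ 0.5937 -0.0972  0.05  ] -0.8947346219327409 -9.48231350076718 [ 2.5035 -4.5394  0.3739]
[ 0.5938 -0.0973  0.05  ] -0.8794037291661723 -9.503644799271795 [ 3.0584 -4.9014 -0.5577]
[ 0.5937 -0.0973  0.05  ] -0.899796891319091 -9.496155403086053 [ 2.9536 -4.3642 -0.3256]
[ 0.5937 -0.0972  0.05  ] -0.9001513839857032 -9.478971531416768 [ 3.6288 -5.649  -0.3559]
[[235.1341 203.0916]
 [420.3863 203.2296]
 [252.6062 151.8707]
 [404.3359 151.9833]
 [262.6183 337.8446]
 [392.9133 337.9407]]
185 [(234, -5), (239, 5), (246, 29), (265, -21), (276, 22), (371, -20), (382, 16), (400, -13), (420, 11)]
193 [(234, -6), (246, 39), (266, -21), (276, 19), (371, -18), (381, 19), (400, -21), (420, 17), (426, -6)]
230 [(248, 29), (267, -21), (278, 20), (369, -20), (380, 17), (399, -32), (415, 5), (419, -7)]
280 [(251, 8), (270, -14), (280, 13), (293, 15), (298, -14), (367, -13), (377, 13), (396, -9)]
330 [(239, -20), (255, 28), (272, -15), (281, 13), (366, -8), (375, 15), (393, -33), (409, 21)]
```

Run:
```python
from fit import *
p=np.load('ch.npy')
g=cv2.cvtColor(np.load('pics/w6.npz')['p'],cv2.COLOR_RGB2GRAY).astype(float)
for u in (240,300,310,325,340,350,360,385,415):
    r=g[:,u-2:u+3].mean(1);e=np.diff(cv2.GaussianBlur(r[None],(3,1),0)[0])
    print(u,[(int(i),int(e[i])) for i in range(125,365) if abs(e[i])>5 and abs(e[i])==abs(e[i-3:i+4]).max()])
print(proj('w6',T(p,np.array([(0,60,46),(0,-24,46),(0,60,48),(0,-24,48),(0,62,38)])/1e3)))
print(dep('w6',[(300,180),(350,180),(325,200),(300,320),(350,320),(325,300)])[:,2])
```

```text
240 [(179, 19), (185, -7), (204, 8), (222, 5), (226, -10), (328, -6), (332, -6)]
300 [(138, 30), (146, -37), (151, 31), (262, -27), (279, 5), (283, -6)]
310 [(138, 20), (146, -38), (151, 32), (261, -27), (346, -6)]
325 [(138, 26), (146, -39), (151, 32), (262, -27), (346, -6)]
340 [(146, -28), (151, 31), (259, -14), (346, -7)]
350 [(146, -28), (151, 31), (261, -22), (349, 9), (353, -9)]
360 [(146, -12), (152, 32), (261, -25), (347, -12)]
385 [(127, 15), (133, 9), (146, -39), (151, 29), (255, -23), (348, 8), (352, -8)]
415 [(146, -30), (154, 16), (171, 15), (179, 41), (185, -18), (190, -5), (204, 13), (224, -21), (268, -6), (340, -7), (344, -6), (349, -5)]
[[328.4699 151.951 ]
 [327.7653 337.8713]
 [328.5203 152.4156]
 [327.801  340.2909]
 [328.2982 145.265 ]]
[0.0567 0.0563 0.0559 0.0556 0.0567 0.0571]
```

arm_command(targets=[{"x": 0.0045,"y": -0.0013,"z": 0,"rx": 0,"ry": 0,"rz": 0,"claw": 255},{"x": 0.0045,"y": -0.0013,"z": 0,"rx": 0,"ry": 0,"rz": 0,"claw": 255},{"x": 0.0045,"y": -0.0013,"z": 0,"rx": 0,"ry": 0,"rz": 0,"claw": 255},{"x": 0.0045,"y": -0.0013,"z": 0,"rx": 0,"ry": 0,"rz": 0,"claw": 255}])

```text
t: 8.12
tool_pos: [0.5949, -0.0968, 0.0493]
orientation: [-1.741, -2.613, 0.001]
force: [-0.1, -0.2, -3.0]
opening: 0.0595
gripper_force: 39.9
```

```bash
cat > chk.py <<'E'
from fit import *
import sys
p=np.load('ch.npy')
def chk(fn):
    for i in range(2):
        s=robot.read_state(); snap('wrist',fn)
    d=s['tool_pos']-[p[0],p[1],0]; zt=s['tool_pos'][2]+.006
    print(s['t'],s['tool_pos'],'tcp local',(1e3*(d[0]*np.cos(p[2])+d[1]*np.sin(p[2]))).round(2),(1e3*(-d[0]*np.sin(p[2])+d[1]*np.cos(p[2]))).round(2),s['force'])
    g=cv2.cvtColor(np.load('pics/%s.npz'%fn)['p'],cv2.COLOR_RGB2GRAY).astype(float)
    c=proj(fn,T(p,np.array([(-30,40,0),(30,40,0),(-30,-20,0),(30,-20,0),(0,60,0),(0,-24,0)])/1e3+[0,0,zt]))
    mm=lambda line,at,w=14:(lambda e:(lambda k:(k+.5,int(e[k])))(int(at)-w+int(np.argmax(abs(e[int(at)-w:int(at)+w])))))(np.diff(cv2.GaussianBlur(line[None],(3,1),0)[0]))
    for k in range(4):
        u,v=c[k]; print('x edge',(u.round(1),v.round(1)),mm(g[int(v)-2:int(v)+3].mean(0),u,9))
    for k in(4,5):
        u,v=c[k]; print('y edge',v.round(1),[mm(g[:,int(u)+o-2:int(u)+o+3].mean(1),v,8) for o in(-25,-10,5,20)])
    b=proj(fn,T(p,np.array([(-44,40,22),(44,40,22),(-38,34,22),(38,34,22)])/1e3))
    for k in(0,1): u,v=b[k]; print('block x',u.round(1),mm(g[int(v)-2:int(v)+3].mean(0),u,6))
    print('px/mm',(c[1,0]-c[0,0])/60,(c[3,0]-c[2,0])/60)
chk(sys.argv[1])
E
python3 chk.py w7
```

```text
8.1667 [ 0.595  -0.0968  0.0494] tcp local 0.44 -9.59 [ 0.489   0.0304 -2.366 ]
x edge (np.float64(247.5), np.float64(206.6)) (247.5, 46)
x edge (np.float64(402.8), np.float64(206.9)) (400.5, -34)
x edge (np.float64(255.5), np.float64(342.2)) (253.5, 26)
x edge (np.float64(394.3), np.float64(342.5)) (395.5, -34)
y edge 154.1 [(146.5, -39), (146.5, -39), (146.5, -40), (151.5, 31)]
y edge 350.4 [(345.5, -5), (346.5, -5), (346.5, -5), (346.5, -5)]
block x 231.4 (231.5, -7)
block x 418.9 (418.5, 17)
px/mm 2.587131619487823 2.312156004231387
```

arm_command(targets=[{"x": 0.0016,"y": -0.0022,"z": 0,"rx": 0,"ry": 0,"rz": 0,"claw": 255},{"x": 0.0016,"y": -0.0022,"z": -0.01,"rx": 0,"ry": 0,"rz": 0,"claw": 255},{"x": 0.0016,"y": -0.0022,"z": -0.02,"rx": 0,"ry": 0,"rz": 0,"claw": 255},{"x": 0.0016,"y": -0.0022,"z": -0.026,"rx": 0,"ry": 0,"rz": 0,"claw": 255},{"x": 0.0016,"y": -0.0022,"z": -0.026,"rx": 0,"ry": 0,"rz": 0,"claw": 255},{"x": 0.0016,"y": -0.0022,"z": -0.026,"rx": 0,"ry": 0,"rz": 0,"claw": 255}])

```text
t: 8.72
tool_pos: [0.596, -0.0982, 0.0365]
orientation: [-1.741, -2.613, 0.001]
force: [-0.3, 1.0, -2.7]
opening: 0.0596
gripper_force: 39.9
```

```bash
python3 chk.py w8
```

```text
8.7667 [ 0.5963 -0.0983  0.0369] tcp local 1.05 -11.39 [ 0.2035 -0.2952 -2.4561]
x edge (np.float64(245.6), np.float64(202.1)) (247.5, 47)
x edge (np.float64(401.5), np.float64(202.3)) (399.5, -25)
x edge (np.float64(253.9), np.float64(338.6)) (255.5, 34)
x edge (np.float64(393.1), np.float64(338.8)) (393.5, -32)
y edge 149.1 [(144.5, -35), (151.5, 31), (151.5, 31), (151.5, 30)]
y edge 346.8 [(345.5, -5), (346.5, -5), (346.5, -5), (348.5, 6)]
block x 222.9 (223.5, -7)
block x 424.5 (423.5, 20)
px/mm 2.5975778926772453 2.3197501893509096
```

In the pocket with no contact. Continuing down.

arm_command(targets=[{"x": 0,"y": 0,"z": -0.005,"rx": 0,"ry": 0,"rz": 0,"claw": 255},{"x": 0,"y": 0,"z": -0.01,"rx": 0,"ry": 0,"rz": 0,"claw": 255},{"x": 0,"y": 0,"z": -0.01,"rx": 0,"ry": 0,"rz": 0,"claw": 255},{"x": 0,"y": 0,"z": -0.01,"rx": 0,"ry": 0,"rz": 0,"claw": 255}])

```text
t: 9.15
tool_pos: [0.5965, -0.0983, 0.0321]
orientation: [1.742, 2.614, 0.0]
force: [-0.8, -0.5, -2.3]
opening: 0.06
gripper_force: 39.9
```

arm_command(targets=[{"x": 0,"y": 0,"z": -0.003,"rx": 0,"ry": 0,"rz": 0,"claw": 255},{"x": 0,"y": 0,"z": -0.004,"rx": 0,"ry": 0,"rz": 0,"claw": 255},{"x": 0,"y": 0,"z": -0.004,"rx": 0,"ry": 0,"rz": 0,"claw": 255},{"x": 0,"y": 0,"z": -0.004,"rx": 0,"ry": 0,"rz": 0,"claw": 255}])

```text
t: 9.48
tool_pos: [0.5966, -0.0984, 0.0316]
orientation: [1.742, 2.614, -0.0]
force: [-5.1, 0.0, 11.1]
opening: 0.0595
gripper_force: 39.9
```

arm_command(targets=[{"x": 0,"y": 0,"z": 0,"rx": 0,"ry": 0,"rz": 0,"claw": 0},{"x": 0,"y": 0,"z": 0,"rx": 0,"ry": 0,"rz": 0,"claw": 0},{"x": 0,"y": 0,"z": 0.01,"rx": 0,"ry": 0,"rz": 0,"claw": 0},{"x": 0,"y": 0,"z": 0.03,"rx": 0,"ry": 0,"rz": 0,"claw": 0},{"x": 0,"y": 0,"z": 0.1,"rx": 0,"ry": 0,"rz": 0,"claw": 0},{"x": 0,"y": 0,"z": 0.17,"rx": 0,"ry": 0,"rz": 0,"claw": 0},{"x": 0,"y": 0,"z": 0.25,"rx": 0,"ry": 0,"rz": 0,"claw": 0},{"x": 0,"y": 0,"z": 0.33,"rx": 0,"ry": 0,"rz": 0,"claw": 0},{"x": 0,"y": 0,"z": 0.4,"rx": 0,"ry": 0,"rz": 0,"claw": 0},{"x": 0,"y": 0,"z": 0.4,"rx": 0,"ry": 0,"rz": 0,"claw": 0}])

```text
t: 10.32
tool_pos: [0.6005, -0.0993, 0.2414]
orientation: [1.734, 2.603, 0.008]
force: [1.0, -1.1, 1.3]
opening: 0.093
gripper_force: 0.0
```

Run:
```python
from fit import *
for i in range(3):
    s=robot.read_state();snap('wrist','w9')
print(s['t'],s['tool_pos'],s['orientation'],s['force'])
p=np.load('ch.npy');g=np.load('pics/w9.npz')['p']
M=np.array([(-30,60,38),(30,60,38),(30,-24,38),(15,-24,38),(15,-60,38),(-15,-60,38),(-15,-24,38),(-30,-24,38)])/1e3
c=proj('w9',T(p,M));print(c)
im=g[:,:,::-1].copy();
lo=c.min(0).astype(int)-[150,90];
im=im[max(lo[1],0):max(lo[1],0)+255,max(lo[0],0):max(lo[0],0)+340]
print(lo);cv2.imwrite('pics/c7.png',cv2.resize(im,None,fx=2.3,fy=2.3,interpolation=cv2.INTER_CUBIC))
print(dep('w9',[c[0]*.8+c[2]*.2,c[1]*.8+c[7]*.2,c[2]*.8+c[0]*.2,c[7]*.8+c[1]*.2,(c[4]+c[6])/2])[:,2])
```

```text
10.4167 [ 0.598  -0.0987  0.2339] [1.7389 2.6096 0.0031] [-0.0013  0.4374 -1.3416]
[[286.8529 127.8371]
 [356.064  127.9028]
 [353.7326 221.3823]
 [337.6647 221.3852]
 [337.2401 257.5229]
 [306.0288 257.5405]
 [305.513  221.3898]
 [289.4267 221.3915]]
[136  37]
[0.0385 0.0385 0.0385 0.0371 0.0377]
```

View pics/c7.png

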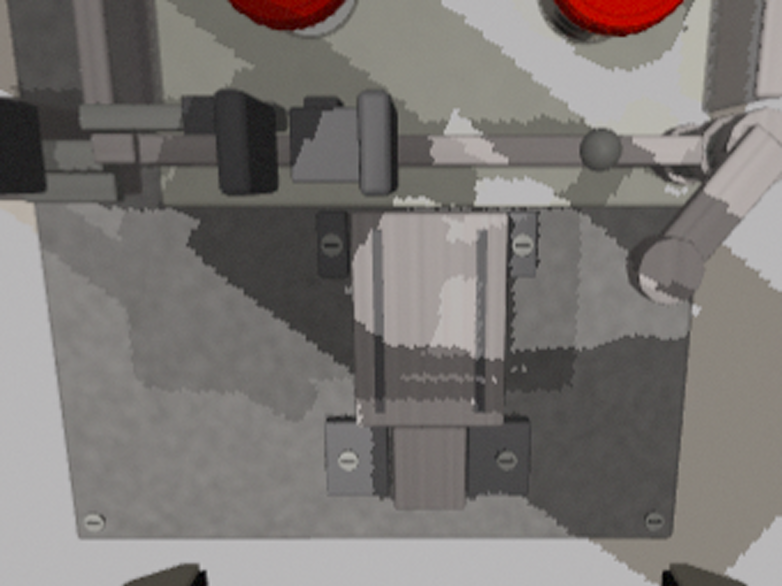

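The plate lies seated (crop (430,330), depth 38 mm everywhere). Next I'll measure the catch plates from the point clouds while moving over the post.

arm_command(targets=[{"x": -0.32,"y": 0.067,"z": 0,"rx": 0,"ry": 0,"rz": 0,"claw": 0},{"x": -0.32,"y": 0.067,"z": 0,"rx": 0,"ry": 0,"rz": 0,"claw": 0},{"x": -0.32,"y": 0.067,"z": 0,"rx": 0,"ry": 0,"rz": 0,"claw": 0},{"x": -0.32,"y": 0.067,"z": 0,"rx": 0,"ry": 0,"rz": 0,"claw": 0},{"x": -0.32,"y": 0.067,"z": 0,"rx": 0,"ry": 0,"rz": 0,"claw": 0},{"x": -0.32,"y": 0.067,"z": 0,"rx": 0,"ry": 0,"rz": 0,"claw": 0},{"x": -0.32,"y": 0.067,"z": 0,"rx": 0,"ry": 0,"rz": 0,"claw": 0}])

```text
t: 11.05
tool_pos: [0.4364, -0.0648, 0.2295]
orientation: [-1.742, -2.614, 0.0]
force: [-0.6, -1.4, 0.1]
opening: 0.093
gripper_force: 0.0
```

Run:
```python
from fit import *
p=np.load('ch.npy');c,s=np.cos(p[2]),np.sin(p[2])
for fn in('w1','w3','w9'):
    V,U=np.mgrid[60:260,60:560]
    uv=np.c_[U.ravel(),V.ravel()].astype(float);o,v,d=ray(fn,uv)
    P=o+v*d[V.ravel(),U.ravel()][:,None]; q=P-[p[0],p[1],0]
    L=np.c_[q[:,0]*c+q[:,1]*s,-q[:,0]*s+q[:,1]*c,q[:,2]]*1e3
    for a,b in((-165,-125),(-125,-90),(-60,-30),(-25,5)):
        k=L[(abs(L[:,2]-162)<4)&(L[:,0]>a)&(L[:,0]<b)&(abs(L[:,1]-80)<25)]
        if len(k)>20: print(fn,len(k),np.percentile(k,[3,50,97],axis=0).round(1).tolist())
for i in range(3): s=robot.read_state();robot.read_camera('side');print(s['t'],s['tool_pos'],s['orientation'])
```

```text
w1 376 [[-149.6, 68.1, 158.6], [-145.3, 79.1, 161.2], [-141.8, 89.9, 162.7]]
w1 348 [[-115.2, 68.7, 158.8], [-111.1, 79.7, 161.1], [-107.9, 89.9, 162.6]]
w1 353 [[-49.7, 68.0, 158.8], [-45.7, 79.1, 161.3], [-42.3, 90.5, 162.7]]
w1 344 [[-15.9, 67.9, 159.3], [-12.1, 79.7, 161.3], [-8.5, 90.5, 162.9]]
w3 645 [[-149.2, 68.3, 158.4], [-144.7, 79.5, 161.2], [-141.9, 89.9, 162.8]]
w3 636 [[-115.5, 68.4, 158.5], [-111.1, 79.1, 161.2], [-107.8, 90.0, 162.8]]
w3 590 [[-49.6, 67.9, 159.0], [-45.7, 79.7, 161.2], [-42.2, 90.6, 162.6]]
w3 584 [[-15.9, 67.9, 159.2], [-12.1, 79.2, 161.2], [-8.2, 90.2, 162.8]]
w9 162 [[-144.0, 67.7, 158.1], [-142.3, 73.6, 159.9], [-141.4, 86.1, 161.9]]
w9 723 [[-115.5, 68.0, 158.7], [-111.1, 79.4, 161.2], [-108.1, 90.0, 162.7]]
w9 690 [[-49.6, 68.0, 159.1], [-45.6, 79.2, 161.2], [-42.1, 90.2, 162.6]]
w9 671 [[-15.8, 67.7, 159.2], [-12.0, 79.1, 161.3], [-8.3, 90.3, 162.7]]
11.05 [ 0.4364 -0.0648  0.2295] [-1.742  -2.614   0.0002]
11.1 [ 0.437  -0.065   0.2298] [-1.7421 -2.614   0.0002]
11.15 [ 0.4372 -0.0651  0.2299] [-1.742  -2.6139  0.0002]
```

arm_command(targets=[{"x": 0.002,"y": -0.002,"z": -0.07,"rx": 0,"ry": 0,"rz": 0,"claw": 0},{"x": 0.002,"y": -0.002,"z": -0.13,"rx": 0,"ry": 0,"rz": 0,"claw": 0},{"x": 0.002,"y": -0.002,"z": -0.168,"rx": 0,"ry": 0,"rz": 0,"claw": 0},{"x": 0.002,"y": -0.002,"z": -0.168,"rx": 0,"ry": 0,"rz": 0,"claw": 0},{"x": 0.002,"y": -0.002,"z": -0.168,"rx": 0,"ry": 0,"rz": 0,"claw": 0},{"x": 0.002,"y": -0.002,"z": -0.168,"rx": 0,"ry": 0,"rz": 0,"claw": 0}])

```text
t: 11.7
tool_pos: [0.4385, -0.0661, 0.1474]
orientation: [1.742, 2.614, 0.001]
force: [0.4, 0.2, 0.4]
opening: 0.0932
gripper_force: 0.0
```

arm_command(squeeze=20, targets=[{"x": 0,"y": 0,"z": 0,"rx": 0,"ry": 0,"rz": 0,"claw": 255},{"x": 0,"y": 0,"z": 0,"rx": 0,"ry": 0,"rz": 0,"claw": 255},{"x": 0,"y": 0,"z": 0,"rx": 0,"ry": 0,"rz": 0,"claw": 255},{"x": 0,"y": 0,"z": 0,"rx": 0,"ry": 0,"rz": 0,"claw": 255},{"x": 0,"y": 0,"z": 0,"rx": 0,"ry": 0,"rz": 0,"claw": 255},{"x": 0,"y": 0,"z": 0,"rx": 0,"ry": 0,"rz": 0,"claw": 255},{"x": 0,"y": 0,"z": 0,"rx": 0,"ry": 0,"rz": 0,"claw": 255},{"x": 0,"y": 0,"z": 0,"rx": 0,"ry": 0,"rz": 0,"claw": 255}])

```text
t: 12.37
tool_pos: [0.4379, -0.0656, 0.1462]
orientation: [1.742, 2.614, 0.001]
force: [4.4, 0.8, -2.2]
opening: 0.0443
gripper_force: 2.1
```

arm_command(targets=[{"x": 0,"y": 0,"z": 0,"rx": 0,"ry": 0,"rz": 0,"claw": 255},{"x": 0,"y": 0,"z": 0,"rx": 0,"ry": 0,"rz": 0,"claw": 255},{"x": 0,"y": 0,"z": 0,"rx": 0,"ry": 0,"rz": 0,"claw": 255},{"x": 0,"y": 0,"z": 0,"rx": 0,"ry": 0,"rz": 0,"claw": 255},{"x": 0,"y": 0,"z": 0,"rx": 0,"ry": 0,"rz": 0,"claw": 255},{"x": 0,"y": 0,"z": 0,"rx": 0,"ry": 0,"rz": 0,"claw": 255}])

```text
t: 12.87
tool_pos: [0.4379, -0.0656, 0.1462]
orientation: [1.742, 2.614, 0.001]
force: [4.6, 2.4, -2.5]
opening: 0.0336
gripper_force: 20.0
```

Post catch home (33.6 mm). Releasing, then moving to the gate catch.

arm_command(targets=[{"x": 0,"y": 0,"z": 0,"rx": 0,"ry": 0,"rz": 0,"claw": 0},{"x": 0,"y": 0,"z": 0,"rx": 0,"ry": 0,"rz": 0,"claw": 0},{"x": 0,"y": 0,"z": 0,"rx": 0,"ry": 0,"rz": 0,"claw": 0},{"x": 0,"y": 0,"z": 0.06,"rx": 0,"ry": 0,"rz": 0,"claw": 0},{"x": 0,"y": 0,"z": 0.12,"rx": 0,"ry": 0,"rz": 0,"claw": 0},{"x": 0.199,"y": 0.082,"z": 0.15,"rx": 0,"ry": 0,"rz": 0,"claw": 0},{"x": 0.199,"y": 0.082,"z": 0.15,"rx": 0,"ry": 0,"rz": 0,"claw": 0},{"x": 0.199,"y": 0.082,"z": 0.15,"rx": 0,"ry": 0,"rz": 0,"claw": 0},{"x": 0.199,"y": 0.082,"z": 0.15,"rx": 0,"ry": 0,"rz": 0,"claw": 0},{"x": 0.199,"y": 0.082,"z": 0.15,"rx": 0,"ry": 0,"rz": 0,"claw": 0}])

```text
t: 13.7
tool_pos: [0.5372, -0.0244, 0.2206]
orientation: [-1.74, -2.614, 0.001]
force: [-1.2, 0.4, -0.5]
opening: 0.0919
gripper_force: 0.0
```

Run:
```python
from h import *
for i in range(3): s=robot.read_state();robot.read_camera('side');print(s['t'],s['tool_pos'],s['force'],s['opening'],s['q'])
```

```text
13.7 [ 0.5372 -0.0244  0.2206] [-1.1902  0.4458 -0.4572] 0.09193350864955896 [-0.1405 -0.0307  1.6766 -0.0003  1.4972 -0.537 ]
13.75 [ 0.5364 -0.0248  0.2204] [ 0.3435  0.6854 -0.0228] 0.09238398188828514 [-0.1414 -0.0324  1.6786 -0.0004  1.4973 -0.5372]
13.8 [ 0.536  -0.025   0.2205] [ 0.1819 -0.0534  0.4052] 0.09294834857953833 [-0.1419 -0.0335  1.6796 -0.0004  1.4973 -0.5372]
```

arm_command(targets=[{"x": 0.0025,"y": 0.001,"z": -0.06,"rx": 0,"ry": 0,"rz": 0,"claw": 0},{"x": 0.0025,"y": 0.001,"z": -0.12,"rx": 0,"ry": 0,"rz": 0,"claw": 0},{"x": 0.0025,"y": 0.001,"z": -0.149,"rx": 0,"ry": 0,"rz": 0,"claw": 0},{"x": 0.0025,"y": 0.001,"z": -0.149,"rx": 0,"ry": 0,"rz": 0,"claw": 0},{"x": 0.0025,"y": 0.001,"z": -0.149,"rx": 0,"ry": 0,"rz": 0,"claw": 0},{"x": 0.0025,"y": 0.001,"z": -0.149,"rx": 0,"ry": 0,"rz": 0,"claw": 0}])

```text
t: 14.35
tool_pos: [0.5386, -0.0248, 0.1482]
orientation: [1.742, 2.612, 0.001]
force: [0.1, -0.1, -0.4]
opening: 0.0931
gripper_force: 0.0
```

arm_command(squeeze=35, targets=[{"x": 0,"y": 0,"z": 0,"rx": 0,"ry": 0,"rz": 0,"claw": 255},{"x": 0,"y": 0,"z": 0,"rx": 0,"ry": 0,"rz": 0,"claw": 255},{"x": 0,"y": 0,"z": 0,"rx": 0,"ry": 0,"rz": 0,"claw": 255},{"x": 0,"y": 0,"z": 0,"rx": 0,"ry": 0,"rz": 0,"claw": 255},{"x": 0,"y": 0,"z": 0,"rx": 0,"ry": 0,"rz": 0,"claw": 255},{"x": 0,"y": 0,"z": 0,"rx": 0,"ry": 0,"rz": 0,"claw": 255},{"x": 0,"y": 0,"z": 0,"rx": 0,"ry": 0,"rz": 0,"claw": 255},{"x": 0,"y": 0,"z": 0,"rx": 0,"ry": 0,"rz": 0,"claw": 255},{"x": 0,"y": 0,"z": 0,"rx": 0,"ry": 0,"rz": 0,"claw": 255},{"x": 0,"y": 0,"z": 0,"rx": 0,"ry": 0,"rz": 0,"claw": 255}])

```text
t: 15.18
tool_pos: [0.538, -0.0243, 0.1465]
orientation: [-1.742, -2.614, 0.0]
force: [-6.3, -2.5, 4.1]
opening: 0.0334
gripper_force: 35.0
```

Run:
```python
from h import *
s=robot.read_state();print(s['t'],s['tool_pos'],s['force'],s['opening'],s['gripper_force'],s['q'])
# swing table: tool shift about hinge from shut pose; hinge local (90,79.2), commanded TCP assumed on grip
p=np.load('ch.npy');a0=p[2]
u=np.array([np.cos(a0),np.sin(a0)])*.115
for a in np.arange(.1,1.61,.1):
    Rm=np.array([[np.cos(a),-np.sin(a)],[np.sin(a),np.cos(a)]]); d=u-Rm@u
    print(round(a,2),(d/.5).round(4),a/2)
```

```text
15.1833 [ 0.538  -0.0243  0.1465] [-6.2758 -2.5219  4.1327] 0.033433509057160256 35.00579237937927 [-0.1404  0.0227  1.761  -0.0001  1.3583 -0.5355]
0.1 [ 0.0099 -0.0208] 0.05
0.2 [ 0.0218 -0.0404] 0.1
0.3 [ 0.0356 -0.0588] 0.15000000000000002
0.4 [ 0.0512 -0.0757] 0.2
0.5 [ 0.0684 -0.091 ] 0.25
0.6 [ 0.087  -0.1044] 0.3
0.7 [ 0.1069 -0.116 ] 0.35000000000000003
0.8 [ 0.1278 -0.1255] 0.4
0.9 [ 0.1496 -0.1329] 0.45
1.0 [ 0.172 -0.138] 0.5
1.1 [ 0.1948 -0.1409] 0.55
1.2 [ 0.2178 -0.1415] 0.6000000000000001
1.3 [ 0.2407 -0.1398] 0.6500000000000001
1.4 [ 0.2634 -0.1358] 0.7000000000000001
1.5 [ 0.2855 -0.1296] 0.7500000000000001
1.6 [ 0.3069 -0.1212] 0.8
```

arm_command(targets=[{"x": 0.0099,"y": -0.0208,"z": 0,"rx": 0,"ry": 0,"rz": 0.05,"claw": 255},{"x": 0.0218,"y": -0.0404,"z": 0,"rx": 0,"ry": 0,"rz": 0.1,"claw": 255},{"x": 0.0356,"y": -0.0588,"z": 0,"rx": 0,"ry": 0,"rz": 0.15,"claw": 255},{"x": 0.0512,"y": -0.0757,"z": 0,"rx": 0,"ry": 0,"rz": 0.2,"claw": 255},{"x": 0.0684,"y": -0.091,"z": 0,"rx": 0,"ry": 0,"rz": 0.25,"claw": 255},{"x": 0.0684,"y": -0.091,"z": 0,"rx": 0,"ry": 0,"rz": 0.25,"claw": 255}])

```text
t: 15.68
tool_pos: [0.5732, -0.0706, 0.1465]
orientation: [1.034, 2.966, 0.0]
force: [-3.7, 1.6, 4.1]
opening: 0.0339
gripper_force: 35.0
```

arm_command(targets=[{"x": 0.0186,"y": -0.0134,"z": 0,"rx": 0,"ry": 0,"rz": 0.05,"claw": 255},{"x": 0.0385,"y": -0.025,"z": 0,"rx": 0,"ry": 0,"rz": 0.1,"claw": 255},{"x": 0.0594,"y": -0.0345,"z": 0,"rx": 0,"ry": 0,"rz": 0.15,"claw": 255},{"x": 0.0812,"y": -0.0419,"z": 0,"rx": 0,"ry": 0,"rz": 0.2,"claw": 255},{"x": 0.1036,"y": -0.047,"z": 0,"rx": 0,"ry": 0,"rz": 0.25,"claw": 255},{"x": 0.1264,"y": -0.0499,"z": 0,"rx": 0,"ry": 0,"rz": 0.3,"claw": 255},{"x": 0.1494,"y": -0.0505,"z": 0,"rx": 0,"ry": 0,"rz": 0.35,"claw": 255},{"x": 0.1723,"y": -0.0488,"z": 0,"rx": 0,"ry": 0,"rz": 0.4,"claw": 255},{"x": 0.195,"y": -0.0448,"z": 0,"rx": 0,"ry": 0,"rz": 0.45,"claw": 255},{"x": 0.2171,"y": -0.0386,"z": 0,"rx": 0,"ry": 0,"rz": 0.5,"claw": 255}])

```text
t: 16.52
tool_pos: [0.681, -0.0889, 0.1466]
orientation: [0.509, -3.099, -0.0]
force: [-3.3, 1.6, 2.7]
opening: 0.0335
gripper_force: 35.0
```

arm_command(targets=[{"x": 0,"y": 0,"z": 0,"rx": 0,"ry": 0,"rz": 0,"claw": 255},{"x": 0,"y": 0,"z": 0,"rx": 0,"ry": 0,"rz": 0,"claw": 255},{"x": 0,"y": 0,"z": 0,"rx": 0,"ry": 0,"rz": 0,"claw": 255},{"x": 0,"y": 0,"z": 0,"rx": 0,"ry": 0,"rz": 0,"claw": 255},{"x": 0,"y": 0,"z": 0,"rx": 0,"ry": 0,"rz": 0,"claw": 255},{"x": 0,"y": 0,"z": 0,"rx": 0,"ry": 0,"rz": 0,"claw": 255}])

```text
t: 17.02
tool_pos: [0.6806, -0.089, 0.1466]
orientation: [0.505, -3.101, -0.0]
force: [-1.9, -0.0, 0.3]
opening: 0.0338
gripper_force: 35.0
```

Run:
```python
from fit import *
p=np.load('ch.npy');H=T(p,[(.090,.0792,0)])[0];print('hinge',H)
snap('scene','s10');snap('side','d10')
for i in range(3):
    s=robot.read_state();snap('wrist','w10');d=s['tool_pos']-H;m=rot(s['orientation'])
    print(s['t'],s['tool_pos'],s['force'],s['opening'],s['gripper_force'],abs(s['dq']).max(),'gate',np.arctan2(-d[1],-d[0])-p[2],'tool',np.arctan2(m[1,1],m[0,1])-p[2],'r',np.hypot(*d[:2]),s['q'][5])
M=np.array([(-20,50,38),(20,50,38),(20,0,38),(-20,0,38),(0,20,38),(0,-50,38)])/1e3
for f in('w10','d10'):
    c=proj(f,T(p,M));print(f,c.round(0).tolist())
    try: print(dep(f,c)[:,2])
    except Exception as e: print(e)
```

```text
hinge [0.6435 0.0196 0.    ]
17.1167 [ 0.6807 -0.089   0.1466] [-2.7881  0.6223  1.0543] 0.033596188610668716 35.00077664852142 0.005240586756684052 gate 1.5057539690733834 tool 1.4997410137551297 r 0.11471024881266556 -2.099131392111062
17.1667 [ 0.6807 -0.0889  0.1466] [-2.2226  0.2972  1.2421] 0.033444107815883 35.00077307224274 0.0029293419113629155 gate 1.5061830049413398 tool 1.5000646164018572 r 0.11469511740965167 -2.0993803468514836
17.2167 [ 0.6807 -0.0889  0.1466] [-1.0904  0.7566  1.3833] 0.033480469223152655 35.00081241130829 0.005732725455577377 gate 1.506446598501275 tool 1.5002644104389595 r 0.11470951835769497 -2.0995496270390563
w10 [[450.0, 75.0], [448.0, 141.0], [372.0, 146.0], [369.0, 81.0], [402.0, 112.0], [293.0, 120.0]]
[0.0369 0.0386 0.0379 0.0367 0.0383 0.0394]
d10 [[313.0, 243.0], [307.0, 232.0], [323.0, 226.0], [328.0, 237.0], [319.0, 234.0], [341.0, 225.0]]
[0.6763 0.6713 0.6605 0.6474 0.6679 0.0366]
```

The gate is held at 1.50 rad with its catch squeezed (33.5 mm opening), and the plate is level at 38 mm. Handing in.

```bash
python3 -c "
from plant import robot
print(robot.close_job())"
```

```text
the job is handed in; nothing more can be done
None
```

I handed the job in at about 17 s of the 51 s allowed: the plate is seated in its pocket, the post catch was squeezed home, and the gate is held open at about 1.5 rad by its squeezed catch; the hand-in returned no verdict, and I did not re-measure the cups, dropper or booklet.

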